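Spot the tag hole in a carved printing block

ROBOT

A 6-joint arm with a two-finger parallel gripper is mounted at the origin on the work surface. World frame = base frame: x ahead of the robot, y to its left, z up, the work surface at z = 0. Lengths are in m, angles in rad, forces in N, time in s.
With the tool pointing down it reaches from about 0.425 to 0.95 m from the base axis. Payload 3.5 kg.
Tool frame: the origin (TCP) lies at the centre of the arm's flange, where the gripper is bolted on; the fingertips stand 173 mm ahead of it and the grasp point (between the pads) lies 155 mm ahead of it (manip.tips_ahead is the distance from the TCP to the fingertips, in m); z points along the fingers, y is the line along which they close (so a half turn about z gives the same grasp; the last joint's range is limited). The gripper opens to 85 mm and grips with 20 to 120 N. Pads are 22 mm wide; open, the fingers measure 114 mm over their backs; the gripper's body (76 mm by 85 mm) begins 54 mm behind the grasp point. The pads swing forward as they close: fully open they stand 13 mm farther back than shut.
Start: joints at [-1.386, 0.286, 1.577, -0, 1.279, -0.15], TCP at [0.222, -0.637, 0.405] pointing down, gripper open.
Joint ranges: [-2.77, 2.77], [-0.9, 2.22], [0.21, 2.48], [-1.53, 4.67], [0.24, 2.81], [-2.84, 2.84]. Speed limits (rad/s): [2.79, 2.79, 3.14, 3.14, 3.14, 3.14].

INTERFACE

Orientations are given as a 3x3 rotation matrix whose columns are the frame's x, y, z axes.
In Python, from cell import manip gives the robot as it stands.
- The arm moves only by the tool arm_command, never from a script. Its argument "plan" is a list that holds one entry, the list of rows, each a list of 7 numbers: the shift along the tool's x, y, z in cm, then the turn, a rotation vector about the tool's x, y, z in rad, then the opening, from 0 (shut) to 1 (fully open). In form: [[[x, y, z, rx, ry, rz, hand], ...]]. A call has exactly 8 rows; each row is the pose to reach, as a shift and turn from the pose commanded when the call began, along the tool's axes at that moment; what a row does not reach only later rows make up. A row lasts 1/8 s, in which the tool goes at most 62.5 mm and 10.7 degrees, less where a joint would pass 70% of its speed; a pose out of reach is approached as far as the arm can. A call with a gripper value outside its range is refused whole. The fingers move at their own pace and stop on an object; "newtons" is the grip in N (left out, the last holds). Time passes only in rows, so rows that repeat a pose let the fingers close, or fill a call up. It gives the time, the measured TCP pose, the force, the opening and the grip force at its end, in the units of the state.
- manip.state(): the state, without advancing time (a new reading comes with each control period).
- manip.grab_frame(name): name is "scene" or "top" or "wrist"; returns the picture (480x640x3 uint8, blue, green, red); there is no depth.
- manip.get_calibration(name): a dict with "intrinsics" (3x3 intrinsics, pixels), "k1" (the pictures are not rectified: a ray, as slopes to the right and down, at radius r is drawn at 1 + k1 r^2 times it, then the intrinsics apply), "R" (3x3) and "t" (3): a world point X has camera coordinates R X + t; the wrist camera has in their place "T_tool_cam" (4x4, takes a point from camera to tool coordinates, whose origin is the TCP and whose axes are the flange's). Camera axes: x right, y down, z forward; pixel columns grow to the right and rows downward; lengths in m; the calibration is good to about 2 mm. A picture is of the moment at which its call begins: read the wrist's pose just before it. get_calibration takes no time and is no camera call.
- manip.finish_job(): hands the job in; it is judged then, once.
The state is a dict: "clock": time; "joint_positions": joint angles; "dq": joint speeds; "joint_efforts": joint torques, N m; "tool_pos": TCP position; "orientation": TCP orientation; "force": force on the tool from outside, world axes, zero at the start; "wrist_torque": the same for the moment, N m; "opening": finger opening in m; "gripper_force": force on a finger pad.
Only numpy, scipy, OpenCV 4.12 (cv2) and the standard library are available. Lean on these libraries where they do the work, as an engineer would, in place of code of your own. Each camera call takes 0.05 s, during which the arm holds its last target. There are 200 camera calls.

TASK

Spot the tag hole in the pale carved block: take the spring-loaded centre punch, which stands point up in the wooden tool block, turn it over (it will have to be put down and taken again the other way), set its point on the centre of the red cross and, holding it upright, press straight down until its spring snaps. Then leave the punch lying level across the empty notch of the tool rest, balanced about its middle, without shifting the carved block or disturbing the other things on the bench.

Things in the scene. Friction and masses are not known exactly. Their poses are not given: they have to be found in the camera images.
- punch: automatic (spring-loaded) centre punch, steel nose, ridged brass barrel, steel cap: 165 mm long, 17 mm in diameter from 34 mm behind the point to the end of the cap, 0.15 kg; its balance point lies 86 mm behind the point. Origin at the point (spring out); z runs along its axis from the point towards the cap. It starts standing point up, its cap 36 mm deep in the tool block's hole
- punch_tip (a point): the very point of the punch, on the end of its sliding 6 mm nose pin (moves with the pin)
- punch_middle (a point): balance point of the punch, on its axis, 86 mm behind the point
- plunger (a joint): how far the nose pin is pushed into the barrel, in m: 0 = sprung out, 0.0115 = fully in. The spring resists with about 3.5 N at first, rising to about 14.5 N at 8 mm; there it snaps and the resistance drops to 4 N over the last 3 mm. It is sprung out again when let go, ready for use
- tool_block: fixed hardwood tool block 150 x 64 mm (its x, y), 46 mm high, origin under its centre. At its -x end is the hole with the punch; two gouges 96 mm tall above the block stand fixed at its +x end, 84 mm and more from the punch's axis
- tool_hole (a point): centre of the mouth of the punch's hole (20 mm wide, 36 mm deep), on the block's top, 46 mm above the bench; 48 mm from the block's centre towards -x
- tool_rest: fixed notched wooden tool rest; base 60 x 190 mm (its x, y) and 12 mm high, on it a ridge 180 mm long in y, 32 mm wide in x and 62 mm high above the bench, with two V notches 92 mm apart running along its x. Tools lie across the ridge, along its x, with both ends overhanging. The brush lies in the +y notch, the -y notch is empty. Origin under its centre
- free_notch (a point): middle of the empty notch, at the height of the axis of the punch when it lies in the notch (60 mm above the bench); 46 mm from the rest's centre towards -y
- stop_board: fixed plywood stop board 200 x 250 mm (its x, y), 12 mm thick, with a stop strip 20 mm high on the board along its +x edge; origin under its centre
- block: loose carved printing block of pale wood, 140 x 200 x 22 mm (its x, y, z), 0.45 kg, lying on the stop board against the strip, carving with black inked lines (a fish) upwards, bare margin at its +y end. Origin under its centre; its top is 34 mm above the bench
- cross (a point): centre of the red pencil cross (two lines 26 mm long) on the bare margin, on the block's top surface
- brush: bystander: wooden brush 190 mm long and 15 mm thick lying across the +y notch of the tool rest; origin under its middle
- mallet: bystander: wooden carving mallet, head 75 mm long and 56 mm thick, handle 130 mm, lying at the far side of the bench; origin under its head
- baren: bystander: round printing pad 110 mm wide with a grip, 28 mm high, at the far side; origin under its centre
- ink_dish: bystander: white ceramic dish 110 mm wide, 24 mm high, at the far side; origin under its centre
- spare_block: bystander: second carved block, darker wood, 130 x 180 x 22 mm, no red cross, at the far left; origin under its centre

How it is judged:
By the outcome, as a careful person would: the job done as asked, in the order asked, and still so for the second after the job is handed in, with the robot touching nothing.
It also fails if it takes over 72 s, if anything falls off the work surface, if the arm or the gripper's body presses on something with over 40 N, if the wrist force passes 120 N, or if a joint passes its speed limit or range.

## Working session

There is one attempt and no reset: what is moved stays moved. The work goes in short steps, Python scripts to look and compute and a tool call to move; the robot and the scene stay as the last step left them, time stands still between calls to the robot, and variables do not carry over. Pictures are saved under pics/ and viewed, at most 10 in all, crops included, and the job is handed in when it is done.

Besides the shell and the picture viewer there is one more tool, called in YAML: its name, and indented under it one key for each argument. arm_command: Moves the arm, as the interface text tells. Its arguments: {"type":"object","properties":{"plan":{"type":"array"},"newtons":{"type":"number"}},"required":["plan"]}

```bash
mkdir -p pics
cat > h.py <<'E'
import numpy as np, cv2
from cell import manip
def snap(n,f):
    s=manip.state(); im=manip.grab_frame(n); cv2.imwrite('pics/'+f,im); return s,im
def cam(n,s=None):
    c=manip.get_calibration(n); K=np.array(c['intrinsics'])
    if n=='wrist':
        T=np.array(c['T_tool_cam']); W=np.eye(4); W[:3,:3]=s['orientation']; W[:3,3]=s['tool_pos']
        M=np.linalg.inv(W@T); return K,c['k1'],M[:3,:3],M[:3,3]
    return K,c['k1'],np.array(c['R']),np.array(c['t'])
def proj(C,X):
    K,k,R,t=C; p=R@np.array(X)+t; u=p[:2]/p[2]; u=u*(1+k*(u@u)); return K[:2,:2]@u+K[:2,2]
def ray(C,px):
    K,k,R,t=C; d=np.linalg.inv(K)@[px[0],px[1],1]; v=d[:2]; u=v.copy()
    for _ in range(30): u=v/(1+k*(u@u))
    return -R.T@t, R.T@np.array([u[0],u[1],1])
def atz(C,px,z):
    o,d=ray(C,px); return o+d*(z-o[2])/d[2]
E
python3 - <<'E'
from h import *
for n in('scene','top'):
    snap(n,n+'0.png'); C=cam(n); print(n,C[0].tolist(),C[1],(-C[2].T@C[3]).round(3))
print(manip.get_calibration('wrist')); s=manip.state(); print(s)
E
```

```text
scene [[546.6422645064918, 0.0, 317.16667729526546], [0.0, 546.6422645064918, 241.24948834890495], [0.0, 0.0, 1.0]] 0.022346471717982302 [ 1.544 -0.061  1.013]
top [[479.02552860538793, 0.0, 319.7553840942056], [0.0, 479.02552860538793, 243.5534281801498], [0.0, 0.0, 1.0]] 0.021143994924501724 [0.5   0.051 1.369]
{'intrinsics': array([[362.49463212,   0.        , 324.24784179],
       [  0.        , 362.49463212, 240.56007006],
       [  0.        ,   0.        ,   1.        ]]), 'k1': -0.06697373249662404, 'T_tool_cam': array([[ 6.33125581e-04, -9.59696449e-01, -2.81037942e-01,
         7.12751739e-02],
       [ 9.99999732e-01,  5.04355494e-04,  5.30523507e-04,
        -6.51370763e-04],
       [-3.67398495e-04, -2.81038203e-01,  9.59696511e-01,
         3.13378001e-02],
       [ 0.00000000e+00,  0.00000000e+00,  0.00000000e+00,
         1.00000000e+00]])}
{'clock': 0.1, 'joint_positions': array([-1.38601981e+00,  2.87120990e-01,  1.57804882e+00, -3.94941123e-06,
        1.27861395e+00, -1.49998555e-01]), 'dq': array([ 0.00076928, -0.00140654, -0.00317383,  0.00053652,  0.003661  ,
        0.00037268]), 'joint_efforts': array([ 1.34396614e-03, -4.07294369e+01, -2.93699098e+01, -1.44331939e-04,
        3.38646765e-03,  4.05320364e-06]), 'tool_pos': array([ 0.22176182, -0.63728913,  0.40344594]), 'orientation': array([[ 9.44483927e-01,  3.28557373e-01, -4.06282283e-04],
       [ 3.28557465e-01, -9.44481528e-01,  2.15311064e-03],
       [ 3.23694265e-04, -2.16706547e-03, -9.99997600e-01]]), 'force': array([ 0.64682801,  0.09581693, -1.72993773]), 'wrist_torque': array([-0.00120017,  0.00705952,  0.02931963]), 'gripper_force': 0.0, 'opening': 0.08515374579234183}
```

View pics/top0.png

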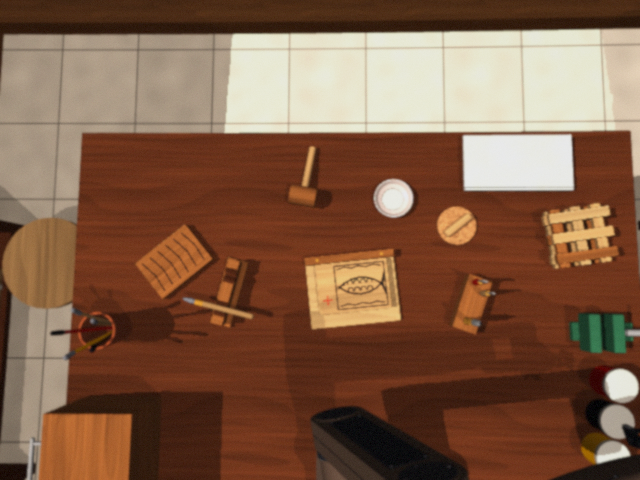

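View pics/scene0.png

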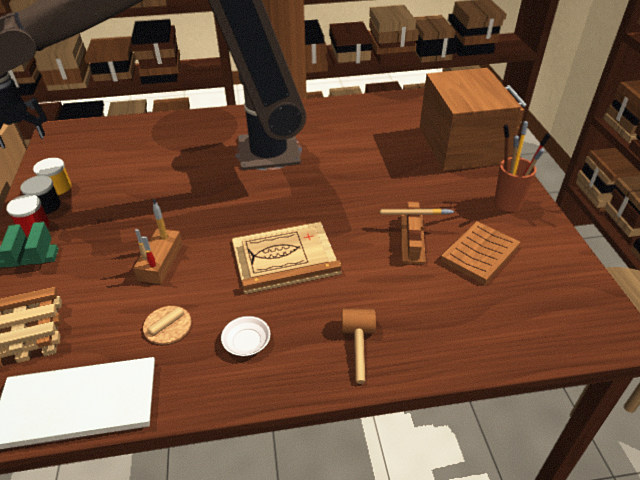

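Run:
```python
from h import *
a=cv2.imread('pics/top0.png');b=cv2.imread('pics/scene0.png')
def c(im,x,y,w,h,s): return cv2.resize(im[y:y+h,x:x+w],None,fx=s,fy=s,interpolation=cv2.INTER_CUBIC)
r1=np.hstack([c(a,440,260,60,75,4),c(a,300,245,105,75,4)[:, :420-280+280],])
A=c(a,440,265,66,75,4); B=c(a,300,245,68,75,4); D=c(a,200,250,66,75,4)
E=c(b,128,195,66,75,4); F=c(b,280,215,68,75,4); G=c(b,380,195,66,75,4)
cv2.imwrite('pics/mos.png',np.vstack([np.hstack([A,B,D]),np.hstack([E,F,G])]))
```

```text
(no output)
```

View pics/mos.png

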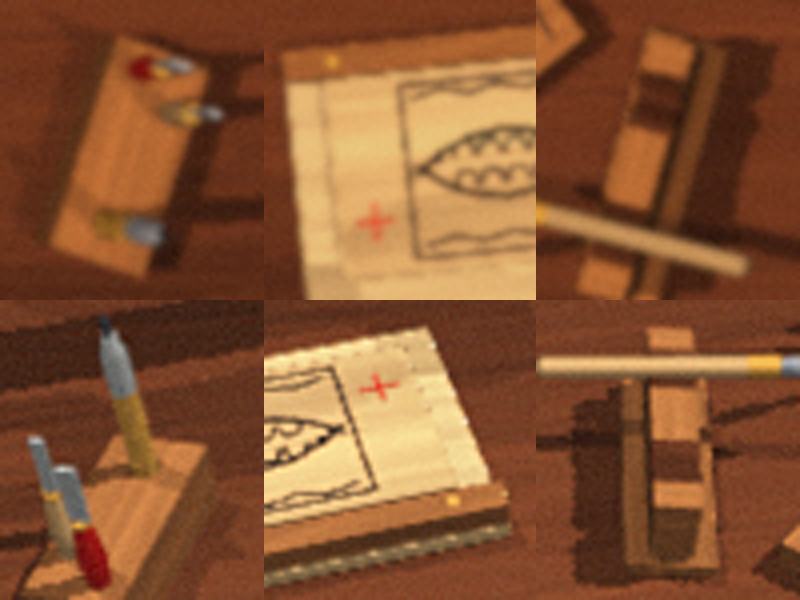

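Run:
```python
from h import *
T=cam('top');S=cam('scene')
cor=[atz(T,p,.046)[:2] for p in [(468.75,274.5),(491.75,282.5),(476.25,334.25),(453,325.75)]]
cor=np.array(cor); print(cor.round(4), 'sides',[np.linalg.norm(cor[i]-cor[i-1]).round(3) for i in range(4)], cor.mean(0))
ax=(cor[0]+cor[1]-cor[2]-cor[3]);ax/=np.linalg.norm(ax);print('xaxis',ax,np.degrees(np.arctan2(ax[1],ax[0])),'hole',cor.mean(0)-.048*ax)
print('base',atz(T,(464.5,320.5),.046),atz(S,(164.25,238),.046)); print('tip',atz(T,(480.5,323.5),.175),atz(S,(153.75,199.5),.175))
print('cross',atz(T,(328,300.5),.034),atz(S,(308.5,236.5),.034))
print('notch',atz(T,(230.5,274.5),.05),atz(S,(415.75,235),.05))
e=[atz(T,(x/4+200-134,y/4+250),.062) for x,y in[(645,30),(697,45),(577,293),(632,305)]];print(np.round(e,3))
```

```text
[[ 0.55   -0.3195]
 [ 0.5286 -0.3807]
 [ 0.3895 -0.3351]
 [ 0.4115 -0.2737]] sides [np.float64(0.146), np.float64(0.065), np.float64(0.146), np.float64(0.065)] [ 0.46988869 -0.32727179]
xaxis [ 0.94993901 -0.31243541] -18.2060610966026 hole [ 0.42429161 -0.31227489]
base [ 0.42576444 -0.30483787  0.046     ] [ 0.4368653  -0.30723746  0.046     ]
tip [ 0.42619151 -0.30850551  0.175     ] [ 0.43723975 -0.30648807  0.175     ]
cross [0.47664936 0.06448298 0.034     ] [0.48243106 0.06795568 0.034     ]
notch [0.54669026 0.33393779 0.05      ] [0.54160218 0.34195571 0.05      ]
[[0.593 0.341 0.062]
 [0.583 0.305 0.062]
 [0.414 0.383 0.062]
 [0.406 0.345 0.062]]
```

```bash
cat >> h.py <<'E'
from scipy.spatial.transform import Rotation as Ro
UP=np.array([0,0,1.])
def tilt(bear,ang,flip=0):
    """tool leaning: z = sin*h - cos*up, h horizontal at bearing (deg); x=cos*h+sin*up (flip: -)"""
    b,a=np.radians([bear,ang]); h=np.array([np.cos(b),np.sin(b),0])
    z=np.sin(a)*h-np.cos(a)*UP; x=np.cos(a)*h+np.sin(a)*UP
    if flip:x=-x
    return np.c_[x,np.cross(z,x),z]
def wrist(R,q1,q23):
    B=Ro.from_euler('z',q1)*Ro.from_euler('y',q23)
    M=B.inv()*Ro.from_matrix(R)*Ro.from_euler('z',-np.pi/2)
    return M.as_euler('ZYZ')
def go(P,R,off=.155,s=None):
    """row that brings the point `off` ahead of TCP to P"""
    s=s or manip.state(); R0=np.array(s['orientation']); p=np.array(P)-off*R[:,2]
    d=R0.T@(p-s['tool_pos'])*100; r=Ro.from_matrix(R0.T@R).as_rotvec()
    print('row',d.round(2).tolist(),r.round(4).tolist(),'tcp',p.round(3),'ang',np.degrees(np.linalg.norm(r)).round(1))
E
python3 - <<'E'
from h import *
P=np.array([.43,-.307,.133])
for f in(0,1):
    R=tilt(54.5,45,f); print(f); go(P-.08*R[:,2],R)
    p=P-.155*R[:,2]; print(wrist(R,np.arctan2(p[1],p[0]),1.9))
n=np.degrees(np.arctan2(.975,.22)); N=np.array([.544,.338,.06]); nv=np.array([.22,.975,0])
for name,b,P in(('A notch',n+180,N+.044*nv),('re',n,N-.048*nv),('cross',n+180,np.array([.479,.066,.17]))):
  for f in(0,1):
    R=tilt(b,45,f); p=P-.155*R[:,2]; print(name,f,p.round(3),wrist(R,np.arctan2(p[1],p[0]),1.9).round(2))
E
```

```text
0
row [16.96, -14.72, 10.47] [0.24, 0.7589, -0.5848] tcp [ 0.334 -0.442  0.299] ang 56.6
[ 0.76881135  1.4782527  -0.37509033]
1
row [16.96, -14.72, 10.47] [0.9762, -0.3087, 2.3602] tcp [ 0.334 -0.442  0.299] ang 147.4
[0.76881135 1.4782527  2.76650232]
A notch 0 [0.578 0.488 0.17 ] [-0.46  1.88 -2.21]
A notch 1 [0.578 0.488 0.17 ] [-0.46  1.88  0.93]
re 0 [0.509 0.184 0.17 ] [0.83 0.94 0.16]
re 1 [0.509 0.184 0.17 ] [ 0.83  0.94 -2.98]
cross 0 [0.503 0.173 0.28 ] [-0.65  1.69 -2.52]
cross 1 [0.503 0.173 0.28 ] [-0.65  1.69  0.62]
```

arm_command:
  plan:
    - [[17,-14.7,10.5,0.24,0.759,-0.585,0.6],[17,-14.7,10.5,0.24,0.759,-0.585,0.6],[17,-14.7,10.5,0.24,0.759,-0.585,0.6],[17,-14.7,10.5,0.24,0.759,-0.585,0.6],[17,-14.7,10.5,0.24,0.759,-0.585,0.6],[17,-14.7,10.5,0.24,0.759,-0.585,0.6],[17,-14.7,10.5,0.24,0.759,-0.585,0.6],[17,-14.7,10.5,0.24,0.759,-0.585,0.6]]
  newtons: 60

```text
clock: 1.1
tool_pos: [0.3338, -0.4435, 0.3003]
orientation: [[0.412, 0.813, 0.411], [0.578, -0.582, 0.572], [0.705, 0.002, -0.71]]
force: [0.1, -0.0, 0.5]
opening: 0.0511
gripper_force: 0.0
```

Run:
```python
from h import *
s,im=snap('wrist','w1.png'); print(s['clock'],s['joint_positions'].round(3),s['tool_pos'].round(4),s['orientation'].round(3).tolist(),s['opening'])
np.save('s1.npy',s,allow_pickle=True)
R=tilt(54.5,45,0); p=s['tool_pos']; q=s['joint_positions']; print(wrist(s['orientation'],q[0],q[1]+q[2]))
C=cam('wrist',s)
for X in([.43,-.307,.175],[.43,-.307,.046]): print(proj(C,X))
```

```text
1.1 [-1.192  0.203  1.925  0.637  1.518 -0.775] [ 0.3338 -0.4435  0.3003] [[0.412, 0.813, 0.411], [0.578, -0.582, 0.572], [0.705, 0.002, -0.71]] 0.05111982157235982
[ 0.63695578  1.51772102 -0.77525232]
[322.63855684 220.71460389]
[322.77462669 304.25026436]
```

View pics/w1.png

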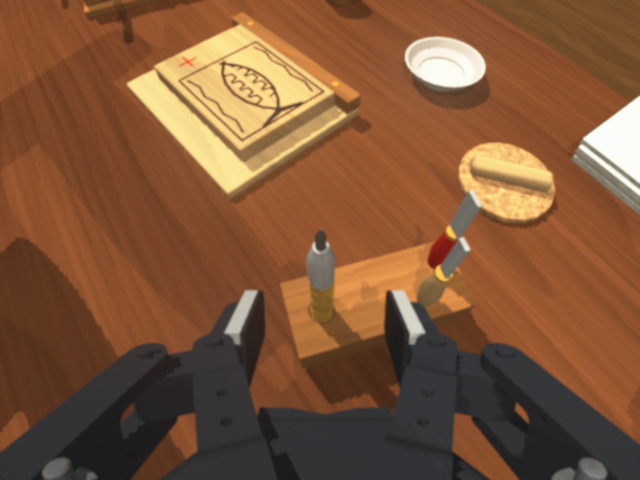

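Run:
```python
from h import *
s=manip.state(); C=cam('wrist',s)
print(atz(C,(321,233),.175),atz(C,(321,317),.046),atz(C,(188,62),.034))
P=np.array([*(atz(C,(321,233),.175)+atz(C,(321,317),.046))[:2]/2,.133]); R=tilt(54.5,45,0)
print(P); go(P,R,.156)
```

```text
[ 0.42530576 -0.31207534  0.175     ] [ 0.42274423 -0.31462119  0.046     ] [0.47816076 0.06487274 0.034     ]
[ 0.424025   -0.31334827  0.133     ]
row [-0.62, -0.23, 7.42] [0.0024, 0.0031, 0.0008] tcp [ 0.36  -0.403  0.243] ang 0.2
```

arm_command:
  plan:
    - [[-0.6,-0.2,4,0,0,0,0.6],[-0.6,-0.2,7.4,0,0,0,0.6],[-0.6,-0.2,7.4,0,0,0,0.6],[-0.6,-0.2,7.4,0,0,0,0],[-0.6,-0.2,7.4,0,0,0,0],[-0.6,-0.2,7.4,0,0,0,0],[-0.6,-0.2,7.4,0,0,0,0],[-0.6,-0.2,7.4,0,0,0,0]]
  newtons: 80

```text
clock: 2.15
tool_pos: [0.3605, -0.4035, 0.2446]
orientation: [[0.409, 0.814, 0.412], [0.578, -0.581, 0.573], [0.706, 0.004, -0.708]]
force: [-2.4, -0.2, 6.8]
opening: 0.0142
gripper_force: 78.0
```

arm_command:
  plan:
    - [[1.4,0,-1.4,0,0,0,0],[2.8,0,-2.8,0,0,0,0],[5.6,0,-5.6,0,0,0,0],[8.4,0,-8.4,0,0,0,0],[11,0,-11,0,0,0,0],[11,0,-11,0,0,0,0],[11,0,-11,0,0,0,0],[11,0,-11,0,0,0,0]]

```text
clock: 3.15
tool_pos: [0.36, -0.4018, 0.3965]
orientation: [[0.412, 0.814, 0.409], [0.575, -0.58, 0.577], [0.707, -0.002, -0.707]]
force: [-0.3, -0.4, -1.6]
opening: 0.0142
gripper_force: 78.3
```

Run:
```python
from h import *
s,im=snap('wrist','w2.png'); print(s['clock'],s['tool_pos'].round(4),s['force'],s['opening'])
s2,im2=snap('scene','sc2.png'); P=s['tool_pos']+.156*s['orientation'][:,2]; u=proj(cam('scene'),P).astype(int); print(P,u)
c=im2[u[1]-60:u[1]+60,u[0]-50:u[0]+50]; c=cv2.resize(c,(333,400),interpolation=cv2.INTER_CUBIC)
w=cv2.resize(im[150:450,170:470],(400,400))
cv2.imwrite('pics/m2.png',np.hstack([w,c]))
```

```text
3.15 [ 0.36   -0.4018  0.3965] [-0.25512988 -0.38507147 -1.57272919] 0.01417339319558279
[ 0.42389183 -0.31186409  0.28623209] [141 158]
```

View pics/m2.png

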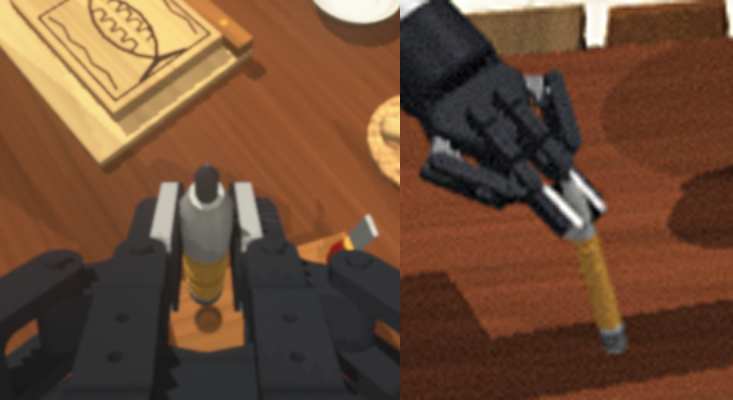

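Run:
```python
from h import *
R=tilt(77.3,0,0)
go([.52,-.08,.42-.155],R); go([.5,.27,.42-.155],R)
```

```text
row [26.73, -5.68, 23.47] [0.1549, -0.7751, -0.3774] tcp [ 0.52 -0.08  0.42] ang 50.2
row [46.04, -27.63, 42.82] [0.1549, -0.7751, -0.3774] tcp [0.5  0.27 0.42] ang 50.2
```

arm_command:
  plan:
    - [[26.7,-5.7,23.5,0.155,-0.775,-0.377,0],[26.7,-5.7,23.5,0.155,-0.775,-0.377,0],[26.7,-5.7,23.5,0.155,-0.775,-0.377,0],[26.7,-5.7,23.5,0.155,-0.775,-0.377,0],[26.7,-5.7,23.5,0.155,-0.775,-0.377,0],[26.7,-5.7,23.5,0.155,-0.775,-0.377,0],[26.7,-5.7,23.5,0.155,-0.775,-0.377,0],[26.7,-5.7,23.5,0.155,-0.775,-0.377,0]]

```text
clock: 4.25
tool_pos: [0.5198, -0.0801, 0.4197]
orientation: [[0.22, 0.976, -0.001], [0.976, -0.22, -0.002], [-0.002, -0.0, -1.0]]
force: [1.1, 0.4, -2.0]
opening: 0.0144
gripper_force: 78.3
```

arm_command:
  plan:
    - [[33.7,-9.6,0,0,0,0,0],[33.7,-9.6,0,0,0,0,0],[33.7,-9.6,0,0,0,0,0],[33.7,-9.6,0,0,0,0,0],[33.7,-9.6,0,0,0,0,0],[33.7,-9.6,0,0,0,0,0],[33.7,-9.6,0,0,0,0,0],[33.7,-9.6,0,0,0,0,0]]

```text
clock: 5.25
tool_pos: [0.501, 0.2683, 0.4191]
orientation: [[0.222, 0.975, 0.0], [0.975, -0.222, -0.004], [-0.004, 0.001, -1.0]]
force: [-0.4, -1.3, -1.9]
opening: 0.0139
gripper_force: 78.5
```

Run:
```python
from h import *
s,im=snap('wrist','w3.png'); print(s['clock'],s['tool_pos'].round(4),s['orientation'].round(3).tolist(),s['opening'],s['joint_positions'].round(2))
C=cam('wrist',s); print(proj(C,[.544,.338,.05]),proj(C,[.478,.065,.034]))
```

```text
5.25 [0.501  0.2683 0.4191] [[0.222, 0.975, 0.0], [0.975, -0.222, -0.004], [-0.004, 0.001, -1.0]] 0.013851877675438683 [ 0.31  0.04  1.83 -0.    1.27  0.54]
[353.83615572 127.01788233] [343.5863437  380.70138861]
```

View pics/w3.png

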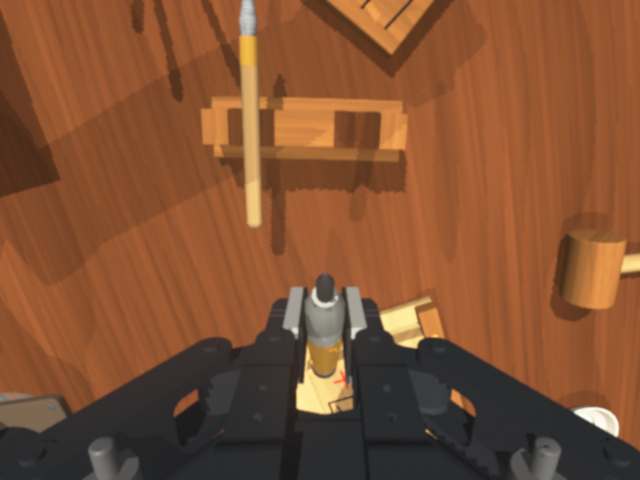

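Run:
```python
from h import *
im=cv2.imread('pics/w3.png'); cv2.imwrite('pics/c3.png',cv2.resize(im[85:175,190:420],None,fx=3.4,fy=3.4,interpolation=cv2.INTER_CUBIC))
```

```text
(no output)
```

View pics/c3.png

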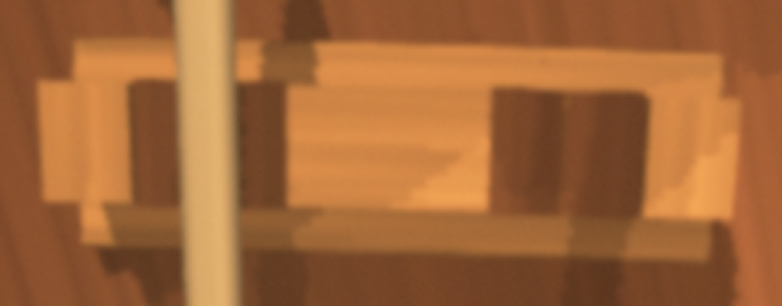

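Run:
```python
from h import *
s=manip.state(); C=cam('wrist',s)
f=lambda x,y,z=.062: atz(C,(190+x/3.4,85+y/3.4),z)[:2]
L=(f(38,80)+f(42,202))/2; Rr=(f(740,98)+f(733,220))/2
print('ridge ends',L,Rr,np.linalg.norm(L-Rr),'widths',np.linalg.norm(f(38,80)-f(42,202)),np.linalg.norm(f(740,98)-f(733,220)))
d=(L-Rr)/np.linalg.norm(L-Rr); print('rest y bearing',np.degrees(np.arctan2(d[1],d[0])),'x bearing',np.degrees(np.arctan2(-d[0],d[1])))
c=(L+Rr)/2; print('centre',c,'notch',c-.046*d)
print('notch direct',(f(491,88)+f(490,212)+f(650,93)+f(642,218))/4)
b=[f(75,40,.012),f(82,245,.012),f(722,52,.012),f(712,262,.012)]; print('base centre',np.mean(b,0),np.linalg.norm(b[0]-b[2]),np.linalg.norm(b[0]-b[1]))
# T,S reproj check
for X in [(*(c-.046*d),.062)]: print(proj(cam('top'),X),proj(cam('scene'),X))
# punch direction: tip/cap in the image
print('tip px expected', proj(C,s['tool_pos']+s['orientation']@np.array([.041*.707,0,.156-.041*.707])))
```

```text
ridge ends [0.41486514 0.36810903] [0.58729121 0.32387812] 0.1780087726504772 widths 0.03016502170639141 0.03023811144149929
rest y bearing 165.61265033212584 x bearing 75.61265033212584
centre [0.50107818 0.34599358] notch [0.54563553 0.33456368]
notch direct [0.5455629 0.3346952]
base centre [0.50138082 0.34617738] 0.18691820199399692 0.05843411335208121
[229.32860297 274.72714646] [413.92200622 232.93083172]
tip px expected [326.18570142 290.46502494]
```

Run:
```python
from h import *
from scipy.optimize import least_squares
s=manip.state(); C=cam('wrist',s); R0=s['orientation'];p0=s['tool_pos']
def pts(v):
    th,o=v; a=np.pi/4+th; t=np.array([np.cos(a),0,-np.sin(a)]); g=np.array([0,0,.156+o])
    return [proj(C,p0+R0@(g+k*t)) for k in(.041,-.124)]
print(pts([0,0]))
for cap in(366,371,376):
    r=least_squares(lambda v:[pts(v)[0][1]-277,pts(v)[1][1]-cap],[0,0]); print(cap,np.degrees(r.x[0]),r.x[1])
n=75.6; nv=np.array([np.cos(np.radians(n)),np.sin(np.radians(n)),0]); N=np.array([.5456,.3346,.06])
R=tilt(n+180,45,1)
go(N+.045*nv+[0,0,.07],R,.156); go(N+.045*nv,R,.156)
q=s['joint_positions'];print(wrist(R,.7,1.9))
```

```text
[array([326.18582778, 290.45731719]), array([324.78289423, 375.38635934])]
366 0.0925405877608544 0.01039076687292368
371 -0.9934056794521072 0.008495043480625027
376 -2.0620494256781146 0.006644989482802206
row [23.06, 3.26, 17.83] [0.0119, -0.7822, 0.0249] tcp [0.584 0.485 0.24 ] ang 44.8
row [23.08, 3.25, 24.83] [0.0119, -0.7822, 0.0249] tcp [0.584 0.485 0.17 ] ang 44.8
[-0.44754288  1.89251855  0.95312439]
```

arm_command:
  plan:
    - [[23,3.3,17.8,0.012,-0.782,0.025,0],[23,3.3,17.8,0.012,-0.782,0.025,0],[23,3.3,17.8,0.012,-0.782,0.025,0],[23,3.3,17.8,0.012,-0.782,0.025,0],[23,3.3,17.8,0.012,-0.782,0.025,0],[23,3.3,17.8,0.012,-0.782,0.025,0],[23,3.3,17.8,0.012,-0.782,0.025,0],[23,3.3,17.8,0.012,-0.782,0.025,0]]

```text
clock: 6.3
tool_pos: [0.5846, 0.485, 0.2443]
orientation: [[0.178, 0.969, -0.173], [0.687, -0.248, -0.683], [-0.704, 0.003, -0.71]]
force: [-0.4, 0.5, -2.2]
opening: 0.0142
gripper_force: 78.6
```

Run:
```python
from h import *
s,im=snap('top','t4.png'); s,im2=snap('scene','sc4.png'); print(s['clock'],s['tool_pos'].round(4),s['joint_positions'].round(2),s['force'])
n=75.6; nv=np.array([np.cos(np.radians(n)),np.sin(np.radians(n)),0]); N=np.array([.5456,.3346,.06])
R=tilt(n+180,45,1); go(N+.045*nv+[0,0,.0],R,.158)
# where is the punch: expected axis points in both views
P=s['tool_pos']+.158*s['orientation'][:,2]; t=s['orientation']@np.array([-.0,0,-1.]); 
for n_,i in(('top',im),('scene',im2)):
    for k in(.041,-.045,-.124): print(n_,k,proj(cam(n_),P+k*nv).round(1))
a=cv2.resize(im[245:325,170:290],(400,267),interpolation=cv2.INTER_CUBIC); b=cv2.resize(im2[150:250,360:510],(400,267),interpolation=cv2.INTER_CUBIC)
cv2.imwrite('pics/m4.png',np.hstack([a,b]))
```

```text
6.35 [0.5844 0.4852 0.2444] [ 0.61  0.72  1.31 -0.49  1.73  0.94] [-0.34186551 -0.6212884  -2.10398949]
row [5.17, -0.01, 5.06] [0.0027, -0.0039, -0.0013] tcp [0.585 0.486 0.172] ang 0.3
top 0.041 [192.1 265.3]
top -0.045 [223.8 273.6]
top -0.124 [253.1 281.4]
scene 0.041 [451.7 213.9]
scene -0.045 [416.6 212.2]
scene -0.124 [384.8 210.6]
```

View pics/m4.png

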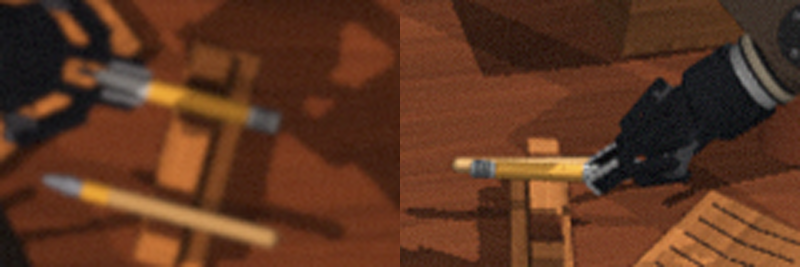

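arm_command:
  plan:
    - [[2,0,2,0,0,0,0],[3.5,0,3.4,0,0,0,0],[4.3,0,4.2,0,0,0,0],[4.5,0,4.4,0,0,0,0],[4.7,0,4.6,0,0,0,0],[4.8,0,4.7,0,0,0,0],[4.9,0,4.8,0,0,0,0],[4.9,0,4.8,0,0,0,0]]

```text
clock: 7.4
tool_pos: [0.5842, 0.4875, 0.1751]
orientation: [[0.176, 0.969, -0.173], [0.685, -0.247, -0.686], [-0.707, 0.002, -0.707]]
force: [-1.6, 0.2, 5.3]
opening: 0.0145
gripper_force: 78.7
```

arm_command:
  plan:
    - [[0,0,0,0,0,0,0.25],[0,0,0,0,0,0,0.4],[0,0,0,0,0,0,0.5],[0,0,0,0,0,0,0.5],[0,0,-2,0,0,0,0.5],[0,0,-5,0,0,0,0.5],[0,0,-9,0,0,0,0.5],[0,0,-13,0,0,0,0.5]]

```text
clock: 8.4
tool_pos: [0.6066, 0.5767, 0.2652]
orientation: [[0.175, 0.969, -0.174], [0.686, -0.247, -0.685], [-0.707, 0.0, -0.708]]
force: [-0.1, -0.2, -0.2]
opening: 0.043
gripper_force: 0.0
```

Run:
```python
from h import *
s,im=snap('wrist','w5.png'); _,t=snap('top','t5.png'); _,sc=snap('scene','sc5.png'); print(s['clock'],s['tool_pos'].round(4),s['force'],s['opening'])
a=cv2.resize(t[245:325,170:290],(450,300),interpolation=cv2.INTER_CUBIC); b=cv2.resize(sc[170:250,360:480],(450,300),interpolation=cv2.INTER_CUBIC)
w=cv2.resize(im[0:480,:],(350,262)); w=cv2.copyMakeBorder(w,0,338,0,0,cv2.BORDER_CONSTANT)
cv2.imwrite('pics/m5.png',np.hstack([np.vstack([a,b]),w]))
n=75.6; nv=np.array([np.cos(np.radians(n)),np.sin(np.radians(n)),0]); N=np.array([.5456,.3346,.06])
for k in(.086,-.079): print([proj(cam(c),N+k*nv).round(1) for c in('top','scene')],proj(cam('wrist',s),N+k*nv))
```

```text
8.4 [0.6066 0.5767 0.2652] [-0.08604587 -0.21291251 -0.18471784] 0.04300294941664887
[array([199.5, 266.9]), array([447.7, 235.3])] [326.12642885 204.09790261]
[array([257.2, 282.1]), array([383.1, 231.9])] [324.95552865 294.01443133]
```

View pics/m5.png

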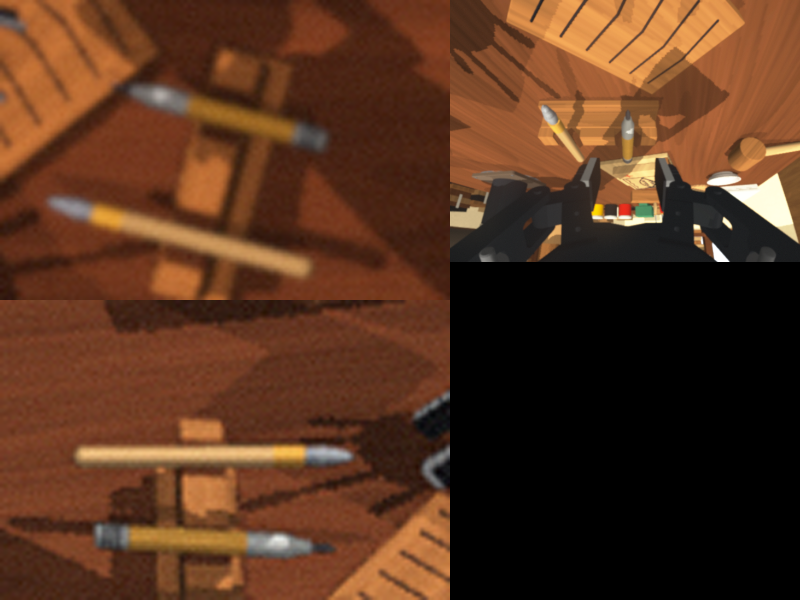

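Run:
```python
from h import *
n=75.6; nv=np.array([np.cos(np.radians(n)),np.sin(np.radians(n)),0]); N=np.array([.5456,.3346,.06])
go([.555,.37,.21],tilt(n,0,0),.155)
R=tilt(n,45,0);G=N-.047*nv
go(G-.08*R[:,2],R,.157)
p=G-.157*R[:,2];print(wrist(R,np.arctan2(p[1],p[0]),2.1))
```

```text
row [-22.06, 0.13, 8.07] [0.0049, 0.7804, 0.002] tcp [0.555 0.37  0.365] ang 44.7
row [-30.25, -0.04, 35.51] [0.0041, 1.5658, 0.004] tcp [0.492 0.127 0.228] ang 89.7
[ 0.95964978  0.79621241 -0.02034729]
```

arm_command:
  plan:
    - [[-22,0.1,8,0.005,0.78,0.002,0.5],[-22,0.1,8,0.005,0.78,0.002,0.5],[-22,0.1,8,0.005,0.78,0.002,0.5],[-22,0.1,8,0.005,0.78,0.002,0.5],[-26,0,21,0.005,1.15,0.003,0.5],[-30.3,0,35.5,0.004,1.566,0.004,0.5],[-30.3,0,35.5,0.004,1.566,0.004,0.5],[-30.3,0,35.5,0.004,1.566,0.004,0.5]]

```text
clock: 9.55
tool_pos: [0.5011, 0.1675, 0.2492]
orientation: [[0.201, 0.969, 0.146], [0.756, -0.249, 0.606], [0.623, -0.011, -0.782]]
force: [0.4, 0.2, -0.1]
opening: 0.0427
gripper_force: 0.0
```

Run:
```python
from h import *
s=manip.state(); print(s['tool_pos'],s['joint_positions'].round(2))
n=75.6; nv=np.array([np.cos(np.radians(n)),np.sin(np.radians(n)),0]); N=np.array([.5456,.3346,.06])
R=tilt(n,45,0);G=N-.047*nv
go(G-.08*R[:,2],R,.157); go(G,R,.157)
```

```text
[0.50107957 0.16745649 0.24923018] [ 0.04  0.13  2.11  0.87  0.9  -0.26]
row [-4.6, 0.18, -0.9] [-0.0084, 0.1126, -0.0074] tcp [0.492 0.127 0.228] ang 6.5
row [-3.7, 0.24, 7.05] [-0.0084, 0.1126, -0.0074] tcp [0.506 0.182 0.171] ang 6.5
```

arm_command:
  plan:
    - [[-3,0,0,0,0.07,0,0.5],[-3,0,0,0,0.07,0,0.5],[-3,0,0,0,0.07,0,0.5],[-3,0,0,0,0.07,0,0.5],[-3,0,0,0,0.07,0,0.5],[-3,0,0,0,0.07,0,0.5],[-3,0,0,0,0.07,0,0.5],[-3,0,0,0,0.07,0,0.5]]

```text
clock: 10.55
tool_pos: [0.4977, 0.1471, 0.2334]
orientation: [[0.187, 0.969, 0.159], [0.715, -0.246, 0.655], [0.674, -0.009, -0.739]]
force: [0.3, 0.5, -0.1]
opening: 0.0429
gripper_force: 0.0
```

Run:
```python
from h import *
s,im=snap('wrist','w6.png'); print(s['tool_pos'],s['joint_positions'].round(2)); C=cam('wrist',s)
n=75.6; nv=np.array([np.cos(np.radians(n)),np.sin(np.radians(n)),0]); N=np.array([.5456,.3346,.06])
R=tilt(n,45,0);G=N-.047*nv
go(G-.03*R[:,2],R,.157); go(G,R,.157)
for k in(.086,-.079): print(proj(C,N+k*nv))
```

```text
[0.49772627 0.14705834 0.23336271] [-0.01  0.15  2.14  0.96  0.93 -0.39]
row [-1.71, 0.01, 4.01] [-0.0088, 0.046, -0.0042] tcp [0.501 0.161 0.192] ang 2.7
row [-1.57, 0.04, 7.0] [-0.0088, 0.046, -0.0042] tcp [0.506 0.182 0.171] ang 2.7
[328.04663702 109.66655099]
[328.31169179 333.58152404]
```

View pics/w6.png

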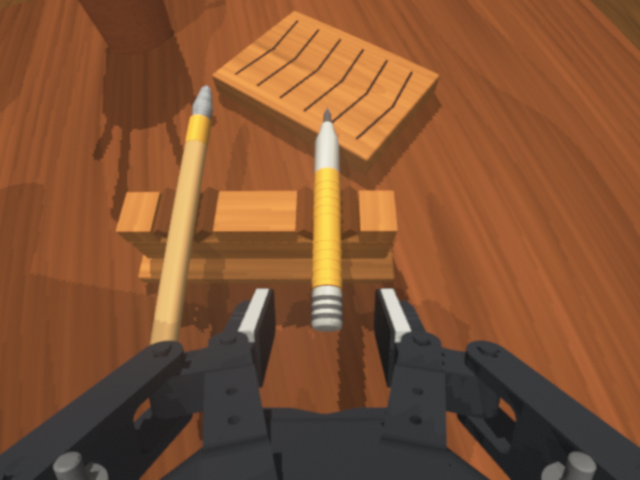

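arm_command:
  plan:
    - [[-1.6,0,2,-0.009,0.046,-0.004,0.5],[-1.6,0,5,-0.009,0.046,-0.004,0.5],[-1.6,0,7,-0.009,0.046,-0.004,0.5],[-1.6,0,7,-0.009,0.046,-0.004,0.5],[-1.6,0,7,-0.009,0.046,-0.004,0.5],[-1.6,0,7,-0.009,0.046,-0.004,0.5],[-1.6,0,7,-0.009,0.046,-0.004,0.5],[-1.6,0,7,-0.009,0.046,-0.004,0.5]]

```text
clock: 11.6
tool_pos: [0.506, 0.1812, 0.1712]
orientation: [[0.176, 0.968, 0.177], [0.685, -0.249, 0.685], [0.707, 0.001, -0.707]]
force: [0.1, 0.3, 0.0]
opening: 0.0424
gripper_force: 0.0
```

Run:
```python
from h import *
s=manip.state(); print(s['tool_pos'],s['force'])
n=75.6; nv=np.array([np.cos(np.radians(n)),np.sin(np.radians(n)),0]); N=np.array([.5456,.3346,.06])
R=tilt(n,45,0);G=N-.047*nv
go(G,R,.157)
```

```text
[0.505987   0.18118591 0.17124395] [0.0701404  0.29104786 0.01370607]
row [0.01, 0.02, 0.05] [0.001, -0.0002, 0.0001] tcp [0.506 0.182 0.171] ang 0.1
```

Spot on. Close, then lift straight up (up = 0.707x − 0.707z).

arm_command:
  plan:
    - [[0,0,0,0,0,0,0],[0,0,0,0,0,0,0],[0,0,0,0,0,0,0],[0,0,0,0,0,0,0],[0,0,0,0,0,0,0],[0,0,0,0,0,0,0],[0.7,0,-0.7,0,0,0,0],[2,0,-2,0,0,0,0]]
  newtons: 100

```text
clock: 12.6
tool_pos: [0.5052, 0.1814, 0.1984]
orientation: [[0.178, 0.968, 0.174], [0.686, -0.249, 0.684], [0.706, -0.002, -0.708]]
force: [0.2, -0.2, -2.1]
opening: 0.0143
gripper_force: 98.0
```

arm_command:
  plan:
    - [[4,0,-4,0,0,0,0],[8,0,-8,0,0,0,0],[11,0,-11,0,0,0,0],[11,0,-11,0,0,0,0],[11,0,-11,0,0,0,0],[11,0,-11,0,0,0,0],[11,0,-11,0,0,0,0],[11,0,-11,0,0,0,0]]

```text
clock: 13.6
tool_pos: [0.5058, 0.1814, 0.3537]
orientation: [[0.177, 0.968, 0.175], [0.685, -0.249, 0.685], [0.707, -0.002, -0.708]]
force: [0.1, 0.0, -3.1]
opening: 0.0143
gripper_force: 97.8
```

Run:
```python
from h import *
s,im=snap('wrist','w7.png'); print(s['clock'],s['opening'],s['force'],s['tool_pos'],s['joint_positions'].round(2))
C=cam('wrist',s);R0=s['orientation'];G=s['tool_pos']+.157*R0[:,2];t=R0@np.array([.707,0,.707])
for k in(.133,-.032): print(proj(C,G+k*t))
X=np.array([.4785,.065,.034]); R=tilt(255.6,45,1)
go(X+[0,0,.133+.05],R,.157); p=X+[0,0,.133]-.157*R[:,2]; print(wrist(R,np.arctan2(p[1],p[0]),1.9))
m=tilt(75.6,0,0); go([.50,.19,.36],m,.157)
cv2.imwrite('pics/c7.png',cv2.resize(im[50:350,230:430],(400,600)))
```

```text
13.6 0.014328435082816999 [ 0.0917929   0.00992249 -3.09481639] [0.50577538 0.1813538  0.35366822] [ 0.06 -0.01  2.04  0.9   1.04 -0.15]
[325.40189913  94.16415854]
[325.8245056  415.09699577]
row [-2.43, 0.25, 1.24] [-0.0013, -1.5703, -0.0004] tcp [0.506 0.173 0.328] ang 90.0
[-0.64005213  1.70926451  0.6447252 ]
row [12.01, -0.8, -11.04] [-0.001, -0.7849, -0.0008] tcp [0.5   0.19  0.517] ang 45.0
```

arm_command:
  plan:
    - [[7.3,-0.8,-6.3,-0.001,-0.785,0,0],[7.3,-0.8,-6.3,-0.001,-0.785,0,0],[7.3,-0.8,-6.3,-0.001,-0.785,0,0],[7.3,-0.8,-6.3,-0.001,-0.785,0,0],[2.4,0,-2.4,-0.001,-1.57,0,0],[2.4,0,-2.4,-0.001,-1.57,0,0],[2.4,0,-2.4,-0.001,-1.57,0,0],[2.4,0,-2.4,-0.001,-1.57,0,0]]

```text
clock: 14.65
tool_pos: [0.506, 0.1816, 0.3884]
orientation: [[0.188, 0.968, -0.164], [0.729, -0.25, -0.637], [-0.658, 0.0, -0.753]]
force: [1.1, -0.0, -3.1]
opening: 0.0146
gripper_force: 97.8
```

arm_command:
  plan:
    - [[0,0,0,0,-0.03,0,0],[0,0,0,0,-0.03,0,0],[0,0,0,0,-0.03,0,0],[0,0,0,0,-0.03,0,0],[0,0,0,0,-0.03,0,0],[0,0,0,0,-0.03,0,0],[0,0,0,0,-0.03,0,0],[0,0,0,0,-0.03,0,0]]

```text
clock: 15.65
tool_pos: [0.5059, 0.1814, 0.3886]
orientation: [[0.184, 0.968, -0.168], [0.712, -0.249, -0.656], [-0.678, 0.001, -0.735]]
force: [0.8, 0.1, -1.7]
opening: 0.0147
gripper_force: 97.8
```

```bash
cat > det.py <<'E'
from h import *
def yel(im,C,A,B,w=9):
    """yellow barrel axis near the expected image segment A-B; prints line fit and expected"""
    a,b=proj(C,A),proj(C,B); d=(b-a)/np.linalg.norm(b-a)
    hsv=cv2.cvtColor(im,cv2.COLOR_BGR2HSV).astype(int); yy,xx=np.mgrid[:480,:640]
    u=(xx-a[0])*d[0]+(yy-a[1])*d[1]; v=-(xx-a[0])*d[1]+(yy-a[1])*d[0]
    m=(hsv[...,0]>17)&(hsv[...,0]<32)&(hsv[...,1]>120)&(hsv[...,2]>60)&(abs(v)<w)&(u>-15)&(u<np.linalg.norm(b-a)+15)
    uu,vv=u[m],v[m]
    if len(uu)<10: print('few',len(uu)); return
    c=np.polyfit(uu,vv,1); print('n',len(uu),'len',np.linalg.norm(b-a).round(1),'u range',uu.min().round(1),uu.max().round(1),'angle deg',np.degrees(np.arctan(c[0])).round(2),'offset mid',np.polyval(c,uu.mean()).round(2),'a',a.round(1),'b',b.round(1))
E
python3 - <<'E'
from det import *
s=manip.state(); print(s['clock'],s['tool_pos'].round(4),s['orientation'].round(4).tolist(),s['force'])
R0=s['orientation'];G=s['tool_pos']+.157*R0[:,2];t=R0@np.array([-.7071,0,.7071]) if R0[2,0]>0 else R0@np.array([.7071,0,.7071]); print('t',t)
for n in('scene','top','wrist'):
    s2,im=snap(n,n+'8.png'); yel(im,cam(n,s2),G,G+.133*t)
E
```

```text
15.65 [0.5059 0.1814 0.3886] [[0.1838, 0.9685, -0.1681], [0.7121, -0.249, -0.6564], [-0.6776, 0.001, -0.7354]] [ 0.75489246  0.10413324 -1.65358925]
t [ 0.01109551  0.03934173 -0.99915461]
n 21 len 44.1 u range 7.9 26.9 angle deg 3.77 offset mid -0.44 a [310.1 160.4] b [313.5 204.4]
n 35 len 1.7 u range -15.0 16.4 angle deg 21.04 offset mid -1.78 a [320.8 301.1] b [320.1 299.5]
n 3170 len 231.5 u range -10.0 246.1 angle deg -0.15 offset mid -0.06 a [325.7 327. ] b [325.   95.6]
```

Run:
```python
from h import *
X=np.array([.4785,.065,.034]); R=tilt(255.6,45,1)
go(X+[0,0,.133+.015],R,.157)
```

```text
row [5.85, 0.23, 7.61] [0.0005, -0.0408, -0.0009] tcp [0.506 0.173 0.293] ang 2.3
```

arm_command:
  plan:
    - [[2,0.1,3,0,-0.041,0,0],[4,0.2,5.5,0,-0.041,0,0],[5.8,0.2,7.6,0,-0.041,0,0],[5.8,0.2,7.6,0,-0.041,0,0],[5.8,0.2,7.6,0,-0.041,0,0],[5.8,0.2,7.6,0,-0.041,0,0],[5.8,0.2,7.6,0,-0.041,0,0],[5.8,0.2,7.6,0,-0.041,0,0]]

```text
clock: 16.8
tool_pos: [0.5058, 0.1724, 0.2941]
orientation: [[0.177, 0.969, -0.175], [0.685, -0.249, -0.685], [-0.707, 0.002, -0.707]]
force: [-0.2, -0.6, -0.9]
opening: 0.0143
gripper_force: 98.0
```

```bash
cat >> det.py <<'E'
def red(im):
    h=cv2.cvtColor(im,cv2.COLOR_BGR2HSV).astype(int); b,g,r=[im[...,i].astype(int) for i in range(3)]
    return (r-g>60)&(g-b<40)&(r>110)
E
python3 - <<'E'
from det import *
s=manip.state(); print(s['clock'],s['tool_pos'].round(4),s['orientation'].round(4).tolist(),s['force'])
R0=s['orientation'];G=s['tool_pos']+.157*R0[:,2];t=R0@np.array([.7071,0,.7071]); print('t',t,'tip',G+.133*t)
X=np.array([.4785,.065,.034])
for n in('scene','top','wrist'):
    s2,im=snap(n,n+'9.png'); C=cam(n,s2); print(n,'cross exp',proj(C,X).round(1),'tip exp',proj(C,G+.133*t).round(1),'grip',proj(C,G).round(1))
    x,y=proj(C,X).astype(int); m=red(im)[y-60:y+60,x-60:x+60]; yy,xx=np.nonzero(m); print(len(xx), xx.mean()+x-60 if len(xx) else 0, yy.mean()+y-60 if len(xx) else 0, (xx.min()+x-60,xx.max()+x-60,yy.min()+y-60,yy.max()+y-60) if len(xx) else '')
im=cv2.imread('pics/wrist9.png'); x,y=proj(cam('wrist',s),G+.133*t).astype(int)
h=cv2.cvtColor(im,cv2.COLOR_BGR2HSV)
for r in range(y-40,y+60,4): print(r,' '.join('%3d/%3d'%(h[r,c,1],h[r,c,2]) for c in range(x-24,x+25,4)))
E
```

```text
16.8 [0.5058 0.1724 0.2941] [[0.1775, 0.9685, -0.1746], [0.6847, -0.249, -0.685], [-0.7069, 0.002, -0.7073]] [-0.21949756 -0.62883022 -0.91637797]
t [ 2.03516740e-03 -2.24516495e-04 -9.99988314e-01] tip [0.47865084 0.06478049 0.05006725]
scene cross exp [307.2 235.6] tip exp [306.9 231.2] grip [305.5 191.1]
1433 319.6029309141661 250.8953244940684 (np.int64(247), np.int64(366), np.int64(175), np.int64(294))
top cross exp [327.8 299.8] tip exp [327.8 299.9] grip [327.2 300.9]
1478 324.9154262516915 267.17388362652235 (np.int64(267), np.int64(386), np.int64(239), np.int64(355))
wrist cross exp [325.   77.5] tip exp [325.5  95.9] grip [326.2 327.9]
232 323.79741379310343 74.57758620689657 (np.int64(305), np.int64(344), np.int64(57), np.int64(91))
55 132/210 132/218 129/223 132/219 140/218 128/231 126/230 131/214 129/211 130/210 131/210 132/213 130/217
59 131/211 133/213 130/222 132/222 210/238 137/218 129/226 131/212 131/213 131/211 130/210 130/212 126/232
63 132/215 131/212 132/219 130/222 183/235 177/231 131/216 131/202 132/210 130/215 130/221 128/229 125/237
67 130/219 129/213 131/21
[... 1641 characters left out ...]
/165  34/156  35/146  56/127 127/155 130/149 128/146
131 126/233 115/109  92/161  35/151  33/164  32/168  32/165  33/155  33/146  41/123 121/150 128/152 130/145
135 125/234 130/220  49/120  35/151  34/166  33/168  31/164  33/155  33/146  43/124 118/143 129/154 129/148
139 126/233 125/234  64/143  35/153  31/166  30/168  32/165  31/155  35/147  40/121 113/136 127/153 127/151
143 129/226 124/234  64/147  33/153  31/166  30/169  32/166  32/157  31/146  39/123 111/136 127/149 129/154
147 122/228 125/232  54/141  31/155  29/167  32/170  31/166  31/157  33/146  39/124 105/133 127/147 127/154
151 118/232 126/222  53/143  31/156  32/168  30/171  29/165  30/155  31/147  35/123 113/163 129/148 129/150
```

Run:
```python
from det import *
im=cv2.imread('pics/scene9.png').astype(int)
for r in range(192,240,3): print(r,(305.5+(r-191.1)*1.4/40.1).__round__(1),' '.join('%3d,%3d'%(im[r,c,1],im[r,c,0]) for c in range(298,317)))
```

```text
192 305.5  62, 36  52, 29  39, 35  64, 66 105,106 121,119 115,114  90, 92  51, 50  24, 26  15, 12  15, 21  14, 15  17, 17  21, 21  23, 25  19, 16  20, 26  12, 14
195 305.6  70, 49  96, 86 120,122  91, 91  43, 47  21, 22  23, 21  15, 20  23, 22  20, 24  21, 24  26, 23  31, 31  44, 41  47, 45  39, 26  28, 17  24, 29  23, 25
198 305.7  55, 31  72, 52  89, 78 101, 97  63, 69  32, 34  15, 17  11, 16  24, 22  36, 35  58, 43  59, 34  67, 36  58, 28  64, 37  67, 38  61, 37  61, 37  67, 42
201 305.8  62, 37  67, 38  63, 38  65, 38  65, 41  73, 49  87, 52  94, 57  94, 44  97, 42  83, 37  71, 33  65, 35  61, 40  61, 37  60, 33  51, 34  61, 37  59, 33
204 306.0  60, 37  65, 44  66, 39  64, 37  61, 39  73, 37  86, 39  84, 38  89, 43  86, 37  80, 34  83, 39  61, 24  62, 36  63, 40  56, 33  64, 40  59, 32  65, 44
207 306.1  58, 30  56, 31  58, 34  61, 32  63, 37  64, 35  79, 35  84, 35  87, 36  89, 42  83, 33  76, 32  66, 31  62, 36  62, 38  59, 34  67, 43  68, 37  59, 31
210 306.2  59, 37  62, 38  60, 35  61, 38  60, 36  68, 36  79, 34  82, 33  88, 39  82, 32  87, 40  77, 33  70, 35  63, 43  53, 3
[... 791 characters left out ...]
,136 227,161 220,153 216,147 219,153 218,150 217,152
228 306.8 215,148 218,151 215,150 213,147 193,129 188,127 202,134 192,131 131, 93  79, 78  84, 85 139,103 197,129 196,128 198,131 200,134 207,143 208,143 213,149
231 306.9 198,130 201,134 195,131 195,129 193,127 193,128 191,126 187,123 166,111  81, 59  66, 53 144,101 180,115 182,123 175,118 175,112 176,117 190,133 201,145
234 307.0 127, 86 183,122 182,119 175,116 185,123 174,113 179,118 182,122 162,111 117, 78 120, 79 174,111 179,116 175,113 169,108 170,115 171,113 178,116 191,128
237 307.1  76, 53 113, 74 168,111 145, 91 117, 72 121, 80 114, 74 116, 74 101, 68 105, 69  91, 62 111, 72 173,114 176,117 183,122 189,126 189,128 178,119 193,128
```

arm_command:
  plan:
    - [[0.3,0,0.3,0,0,0,0],[0.6,0,0.6,0,0,0,0],[0.8,0,0.8,0,0,0,0],[0.9,0,0.9,0,0,0,0],[1,0,1,0,0,0,0],[1.1,0,1.1,0,0,0,0],[1.2,0,1.2,0,0,0,0],[1.2,0,1.2,0,0,0,0]]
  newtons: 120

```text
clock: 17.95
tool_pos: [0.5059, 0.1723, 0.2774]
orientation: [[0.177, 0.968, -0.176], [0.683, -0.249, -0.686], [-0.708, 0.001, -0.706]]
force: [-2.5, 0.6, 5.1]
opening: 0.0138
gripper_force: 118.3
```

Run:
```python
from det import *
s=manip.state(); print(s['clock'],s['tool_pos'].round(4),s['orientation'].round(4).tolist(),s['force'],s['wrist_torque'])
R0=s['orientation'];G=s['tool_pos']+.157*R0[:,2];t=R0@np.array([.7071,0,.7071]); print('tip if out',G+.133*t)
s2,im=snap('wrist','wrist10.png'); C=cam('wrist',s2); m=red(im)[45:110,285:365]; yy,xx=np.nonzero(m); print(len(xx),xx.mean()+285,yy.mean()+45,xx.min()+285,xx.max()+285,yy.min()+45,yy.max()+45, 'cross exp',proj(C,[.4785,.065,.034]))
h=cv2.cvtColor(im,cv2.COLOR_BGR2HSV)
for r in range(66,112,3): print(r,' '.join('%3d/%3d'%(h[r,c,1],h[r,c,2]) for c in range(306,345,3)))
```

```text
17.95 [0.5059 0.1723 0.2774] [[0.177, 0.9684, -0.1758], [0.6833, -0.2494, -0.6862], [-0.7083, 0.0013, -0.7059]] [-2.50072457  0.5506614   5.14603482] [-0.15944433  0.54801693 -0.32876933]
tip if out [0.478381   0.06430683 0.0335387 ]
252 323.8412698412698 91.31746031746032 304 345 75 109 cross exp [324.90906444  95.16311083]
66 129/228 127/228 129/228 128/231 126/234 125/236 128/229 131/214 131/214 130/212 131/211 131/211 129/213
69 129/223 129/222 129/223 130/221 127/230 126/230 130/219 130/214 131/214 131/213 131/211 132/211 131/212
72 129/222 129/222 131/220 132/214 133/223 130/220 131/212 132/213 131/214 131/213 131/212 131/211 131/211
75 129/221 129/223 132/222 184/231 181/221 131/196 129/203 131/212 130/214 131/214 131/212 131/211 131/211
78 132/218 130/222 129/223 172/233 207/235 142/191 131/195 129/207 131/212 130/214 131/213 131/212 131/211
81 132/215 130/221 130/222 139/224 206/237 171/201 133/190 129/197 130/202 131/210 132/214 131/212 132/211
84 132/213 132/218 128/223 130/223 179/234 205/220 137/186 131/191 131/193 131/204 132/213 132/212 142/212
87 131/214 132/215 129/2
[... 242 characters left out ...]
09/232 201/226 167/218 143/220 132/223 128/225 126/232
96 161/224 186/229 207/236 203/237 185/236 164/205 115/120 186/218 135/218 129/221 129/223 129/224 128/229
99 199/237 183/234 160/226 142/219 130/219  94/125  67/ 99 135/127 142/198 131/220 130/222 129/223 128/225
102 135/225 132/221 131/216 132/215 127/191  66/101  61/100  87/100 163/169 132/218 129/221 129/222 130/224
105 129/223 130/222 132/219 131/216 125/183  61/100  63/102  83/ 95 183/162 141/214 129/219 129/222 129/224
108 129/223 129/224 130/221 130/217  99/176  38/148  38/148  45/136 156/159 165/165 127/186 129/221 130/223
111 129/224 128/223 128/223 123/204  47/147  40/153  39/150  42/140  64/131 129/146 129/158 128/217 129/221
```

arm_command:
  plan:
    - [[-0.3,0,-0.3,0,0,0,0],[-0.6,0,-0.6,0,0,0,0],[-0.7,0,-0.5,0,0,0,0],[-0.7,0,-0.5,0,0,0,0],[-0.4,0,-0.2,0,0,0,0],[-0.2,0,0,0,0,0,0],[-0.1,0,0.1,0,0,0,0],[-0.1,0,0.1,0,0,0,0]]

```text
clock: 19.0
tool_pos: [0.5057, 0.171, 0.2776]
orientation: [[0.177, 0.968, -0.176], [0.683, -0.249, -0.686], [-0.708, 0.002, -0.706]]
force: [-1.7, 1.0, 5.5]
opening: 0.0141
gripper_force: 117.9
```

Run:
```python
from det import *
s=manip.state(); print(s['clock'],s['tool_pos'].round(4),s['force'])
s2,im=snap('wrist','wrist11.png')
h=cv2.cvtColor(im,cv2.COLOR_BGR2HSV)
for r in range(72,108,2): print(r,' '.join('%3d/%3d'%(h[r,c,1],h[r,c,2]) for c in range(306,345,3)))
im=cv2.imread('pics/scene9.png'); s2,im=snap('scene','scene11.png'); b,g,r=[im[...,i].astype(int) for i in range(3)]
for y in range(228,243,1): print(y,' '.join('%4d'%((r-g)[y,x]) for x in range(296,322)))
```

```text
19.0 [0.5057 0.171  0.2776] [-1.69669352  0.96615143  5.50944288]
72 129/222 129/223 133/221 172/227 157/223 129/223 132/207 131/213 131/214 131/214 131/212 129/211 130/212
74 130/220 129/223 132/222 199/237 182/231 133/198 131/200 131/211 131/214 131/213 131/213 130/212 131/211
76 131/218 129/223 130/222 179/234 205/233 138/190 132/195 130/208 131/211 131/213 132/213 131/212 130/210
78 130/217 130/222 129/222 159/230 209/237 153/188 131/191 131/201 129/205 132/211 132/214 131/212 131/211
80 133/215 130/221 130/224 139/225 204/238 181/200 132/189 131/193 130/198 132/208 132/214 131/212 132/211
82 131/214 132/219 128/223 130/223 186/235 199/219 134/189 129/191 131/195 131/205 132/213 134/212 150/211
84 131/214 132/217 128/223 130/224 157/230 208/222 149/192 132/190 131/193 138/202 150/212 177/213 199/215
86 131/214 132/214 130/221 129/223 141/225 205/224 170/195 138/191 155/199 183/209 203/215 205/216 194/219
88 132/215 131/214 131/220 129/224 132/224 193/229 200/215 186/208 204/214 205/216 193/215 163/218 140/223
90 132/217 132/215 132/218 137/223 156/226 200/232 211/233 208/219 191/
[... 2205 characters left out ...]
   40   38   42   41   28   26
238   31   32   27   13   29   33   36   46   49   44   45   44   67  121   71   41   43   44   43   44   46   46   44   32   26   24
239   34   31   30   17   30   44   47   47   44   45   40   39   55   95   81   45   42   42   44   44   48   45   44   43   27   28
240   43   40   39   34   40   48   46   43   43   42   42   36   37   48   56   47   49   48   47   46   44   45   46   46   35   36
241   44   49   48   48   36   46   46   42   35   34   42   33   36   36   38   37   41   48   44   41   46   46   47   43   35   40
242   47   44   44   47   26   41   39   39   34   36   39   35   37   34   37   38   40   42   43   47   50   42   41   45   44   43
```

arm_command:
  plan:
    - [[-0.3,0,-0.3,0,0,0,0],[-0.5,0,-0.5,0,0,0,0],[-0.3,0,-0.7,0,0,0,0],[-0.3,0,-0.7,0,0,0,0],[-0.1,0,-0.5,0,0,0,0],[0.1,0,-0.3,0,0,0,0],[0.2,0,-0.2,0,0,0,0],[0.2,0,-0.2,0,0,0,0]]

```text
clock: 20.1
tool_pos: [0.5063, 0.1737, 0.2775]
orientation: [[0.177, 0.968, -0.176], [0.683, -0.249, -0.686], [-0.708, 0.001, -0.706]]
force: [-0.8, 1.0, 5.2]
opening: 0.0139
gripper_force: 117.9
```

Run:
```python
from det import *
s=manip.state(); print(s['clock'],s['tool_pos'].round(4),s['force'],s['orientation'].round(4).tolist())
s2,im=snap('wrist','wrist12.png')
h=cv2.cvtColor(im,cv2.COLOR_BGR2HSV)
for r in range(78,112,2): print(r,' '.join('%3d/%3d'%(h[r,c,1],h[r,c,2]) for c in range(306,345,3)))
s2,im=snap('scene','scene12.png'); b,g,r=[im[...,i].astype(int) for i in range(3)]
for y in range(228,243,1): print(y,' '.join('%4d'%((r-g)[y,x]) for x in range(296,322)))
```

```text
20.1 [0.5063 0.1737 0.2775] [-0.75476545  0.98703824  5.15402562] [[0.177, 0.9684, -0.1758], [0.6833, -0.2495, -0.6862], [-0.7084, 0.0013, -0.7058]]
78 130/220 130/223 130/223 193/235 189/229 132/193 131/200 131/211 131/213 131/214 131/213 131/211 131/211
80 131/218 129/223 131/222 171/232 206/235 140/190 131/195 131/207 132/213 130/214 131/213 130/212 129/211
82 132/215 130/222 130/222 149/226 209/238 158/191 131/191 129/201 130/206 131/211 131/213 131/212 131/211
84 131/214 130/220 128/223 137/224 203/237 185/203 130/188 131/195 130/198 131/208 131/213 130/212 131/212
86 132/213 132/219 129/222 130/223 184/234 201/221 136/188 130/190 130/194 132/205 131/213 132/212 143/220
88 131/214 132/215 128/222 129/223 155/229 208/223 150/194 132/189 131/194 134/201 147/211 168/213 195/225
90 131/214 132/214 130/220 129/223 137/224 200/229 173/198 138/191 150/199 176/209 200/218 206/225 194/230
92 130/215 132/214 130/218 129/224 130/223 182/227 199/206 181/206 201/223 207/229 193/233 167/234 140/235
94 131/216 132/214 133/217 136/223 151/226 188/226 170/171 204/214 189/232 166/232 144/227 130/
[... 2183 characters left out ...]
   45   41   42   44   30   27
238   31   33   28   18   30   35   39   43   51   42   43   43   75  138   76   44   42   45   42   42   47   46   48   36   22   26
239   32   30   26   15   33   47   50   46   44   47   42   40   61   97   81   46   46   45   46   46   46   44   42   44   28   26
240   41   42   39   29   36   45   51   43   43   42   42   37   37   46   49   42   47   49   45   42   43   48   44   42   39   38
241   45   48   48   46   31   48   45   41   40   37   38   39   36   38   37   34   38   42   46   46   46   48   48   42   36   37
242   43   46   45   46   28   41   41   35   38   39   35   35   34   39   37   39   39   40   40   48   49   47   44   43   39   45
```

arm_command:
  plan:
    - [[0.1,0,0.1,0,0,0,0],[0.2,0,0.2,0,0,0,0],[0.28,0,0.28,0,0,0,0],[0.35,0,0.35,0,0,0,0],[0.41,0,0.41,0,0,0,0],[0.47,0,0.47,0,0,0,0],[0.53,0,0.53,0,0,0,0],[0.53,0,0.53,0,0,0,0]]

```text
clock: 21.2
tool_pos: [0.5067, 0.1738, 0.2718]
orientation: [[0.178, 0.968, -0.176], [0.681, -0.25, -0.688], [-0.71, 0.002, -0.704]]
force: [-2.2, 1.7, 12.1]
opening: 0.0135
gripper_force: 118.7
```

arm_command:
  plan:
    - [[0.07,0,0.07,0,0,0,0],[0.14,0,0.14,0,0,0,0],[0.18,0,0.18,0,0,0,0],[0.18,0,0.18,0,0,0,0],[0.18,0,0.18,0,0,0,0],[0.18,0,0.18,0,0,0,0],[0.18,0,0.18,0,0,0,0],[0.18,0,0.18,0,0,0,0]]

```text
clock: 22.2
tool_pos: [0.5065, 0.1738, 0.2682]
orientation: [[0.177, 0.968, -0.176], [0.683, -0.25, -0.687], [-0.709, 0.002, -0.705]]
force: [-2.3, 1.3, 7.0]
opening: 0.0138
gripper_force: 118.6
```

arm_command:
  plan:
    - [[-0.5,0,-0.5,0,0,0,0],[-1.2,0,-1.2,0,0,0,0],[-3,0,-3,0,0,0,0],[-6,0,-6,0,0,0,0],[-9.2,0,-9.2,0,0,0,0],[-9.2,0,-9.2,0,0,0,0],[-9.2,0,-9.2,0,0,0,0],[-9.2,0,-9.2,0,0,0,0]]

```text
clock: 23.2
tool_pos: [0.5054, 0.1736, 0.3944]
orientation: [[0.174, 0.968, -0.178], [0.684, -0.249, -0.685], [-0.708, -0.003, -0.706]]
force: [0.2, 0.5, -2.3]
opening: 0.0139
gripper_force: 117.9
```

Run:
```python
from det import *
s,im=snap('scene','scene13.png'); print(s['clock'],s['tool_pos'].round(4),s['force'])
X=np.array([.4785,.065,.034]); x,y=307,236
b,g,r=[im[...,i].astype(int) for i in range(3)]
for y in range(228,243,1): print(y,' '.join('%4d'%((r-g)[y,x]) for x in range(298,320)))
a=cv2.imread('pics/scene9.png'); p=cv2.phaseCorrelate(*[cv2.cvtColor(i[225:290,235:300],cv2.COLOR_BGR2GRAY).astype(np.float32) for i in(a,im)]);print('block shift px',p)
n=75.6; nv=np.array([np.cos(np.radians(n)),np.sin(np.radians(n)),0]); N=np.array([.5456,.3346,.06]); G=N-.047*nv
R=tilt(n,45,0)
go([.51,.22,.34],tilt(n,0,0),.157); go(G+[0,0,.07],R,.157)
```

```text
23.2 [0.5054 0.1736 0.3944] [ 0.20877025  0.4512403  -2.31731335]
228   27   27   26   27   35   41   37   38   36   45   40   41   41   38   40   39   34   32   25   29   24   25
229   43   35   38   34   42   42   40   38   40   42   42   39   38   38   40   38   39   34   28   26   26   26
230   42   39   38   41   38   41   41   40   42   42   43   41   42   43   45   47   48   40   31   28   29   26
231   42   41   38   42   40   41   42   45   42   45   41   45   43   46   46   47   44   39   30   32   27   31
232   44   40   44   40   45   44   47   47   45   46   55   45   46   44   45   44   43   44   43   41   33   35
233   49   44   44   45   45   43   46   46   52   76   77   43   41   44   43   44   48   46   42   39   29   32
234   40   46   45   47   46   43   44   44   63  113  106   44   36   42   46   55   45   46   42   38   30   26
235   31   45   46   46   43   45   42   41   44   86  142   69   57   65   77   81   47   41   42   37   27   24
236   24   38   43   44   46   50   59   65   67   91  171  144  107  110  108   78   44   36   37   30   28   34
237   34
[... 221 characters left out ...]
39   43   26   36   46   43   44   42   42   40   38   57   98   77   38   36   40   37   36   36   39   37   34
240   44   35   40   50   43   47   41   40   41   37   37   45   51   35   39   35   38   35   36   35   38   38
241   45   47   32   45   41   42   42   39   35   35   32   34   33   35   38   37   38   37   38   37   39   35
242   43   48   30   43   38   38   35   34   39   34   33   39   36   37   35   39   40   40   43   44   42   41
block shift px ((0.1359095354889419, 0.0441607628193168), 0.743582985283416)
row [-4.0, -0.75, -10.5] [-0.0024, 0.787, 0.0006] tcp [0.51  0.22  0.497] ang 45.1
row [11.43, -0.09, 10.28] [-0.0027, 1.5724, -0.0004] tcp [0.506 0.182 0.241] ang 90.1
```

arm_command:
  plan:
    - [[-4,-0.7,-8,-0.002,0.787,0,0],[-4,-0.7,-8,-0.002,0.787,0,0],[-4,-0.7,-8,-0.002,0.787,0,0],[-4,-0.7,-8,-0.002,0.787,0,0],[-1,-0.3,-4,-0.003,1.572,0,0],[3,-0.2,0,-0.003,1.572,0,0],[3,-0.2,0,-0.003,1.572,0,0],[3,-0.2,0,-0.003,1.572,0,0]]

```text
clock: 24.25
tool_pos: [0.5087, 0.1945, 0.3723]
orientation: [[0.188, 0.969, 0.162], [0.73, -0.248, 0.636], [0.657, -0.001, -0.754]]
force: [-0.7, 1.2, -2.3]
opening: 0.0138
gripper_force: 118.3
```

Run:
```python
from det import *
s=manip.state(); print(s['clock'],s['tool_pos'].round(4),s['force'])
n=75.6; nv=np.array([np.cos(np.radians(n)),np.sin(np.radians(n)),0]); N=np.array([.5456,.3346,.06]); G=N-.047*nv
R=tilt(n,45,0)
go(G+[0,0,.05],R,.157)
```

```text
24.25 [0.5087 0.1945 0.3723] [-0.71214683  1.17211599 -2.34404701]
row [-10.92, 0.11, 10.55] [-0.0011, 0.0689, -0.0002] tcp [0.506 0.182 0.221] ang 3.9
```

arm_command:
  plan:
    - [[0,0,0,0,0.069,0,0],[-3,0.1,3,0,0.069,0,0],[-7,0.1,7,0,0.069,0,0],[-10.9,0.1,10.5,0,0.069,0,0],[-10.9,0.1,10.5,0,0.069,0,0],[-10.9,0.1,10.5,0,0.069,0,0],[-10.9,0.1,10.5,0,0.069,0,0],[-10.9,0.1,10.5,0,0.069,0,0]]

```text
clock: 25.25
tool_pos: [0.5083, 0.1814, 0.2269]
orientation: [[0.171, 0.969, 0.181], [0.687, -0.248, 0.683], [0.707, 0.008, -0.708]]
force: [0.4, -0.1, -1.7]
opening: 0.0138
gripper_force: 118.1
```

Run:
```python
from det import *
s,im=snap('wrist','w14.png'); print(s['clock'],s['tool_pos'].round(4),s['force'])
C=cam('wrist',s); n=75.6; nv=np.array([np.cos(np.radians(n)),np.sin(np.radians(n)),0]); N=np.array([.5456,.3346,.06]); G=N-.047*nv
R=tilt(n,45,0); go(G,R,.157)
R0=s['orientation'];g=s['tool_pos']+.157*R0[:,2]; t=R0@np.array([.7071,0,.7071]); x,y=proj(C,g+.133*t).round().astype(int); print('tip exp',x,y,'t',t)
a=cv2.imread('pics/w7.png')
h=[cv2.cvtColor(i,cv2.COLOR_BGR2HSV) for i in(a,im)]
for r in range(y-14,y+26,2): print(r,' | '.join(' '.join('%3d/%3d'%(k[r,c,1],k[r,c,2]) for c in range(x-9,x+10,3)) for k in h))
```

```text
25.25 [0.5083 0.1814 0.2269] [ 0.39621831 -0.06298236 -1.6562945 ]
row [-3.94, -0.21, 3.9] [0.0048, 0.0009, 0.005] tcp [0.506 0.182 0.171] ang 0.4
tip exp 325 94 t [ 2.48506548e-01  9.68620100e-01 -6.45733909e-04]
80 169/157 167/162 169/157 166/157 168/156 165/148 166/144 | 170/210 171/209 170/209 169/213 170/210 156/149 164/160
82 166/157 166/161 169/157 166/157 166/157 168/150 165/144 | 171/206 169/210 170/209 170/208 170/197 140/109 169/195
84 167/157 165/161 166/160 167/157 167/156 166/152 165/145 | 169/201 170/206 170/210 169/208 154/146 160/143 171/209
86 167/156 167/159 166/161 166/157 167/157 168/153 164/146 | 168/206 170/201 168/202 168/196 141/114 170/196 169/207
88 166/157 164/160 166/161 166/157 164/157 167/156 163/149 | 169/216 170/208 168/200 155/146 160/151 170/210 170/209
90 166/158 168/158 166/161 159/157 166/157 166/157 162/151 | 170/218 170/218 166/197 132/108 167/186 169/205 169/210
92 166/158 167/159 154/157 109/140 164/157 168/156 167/153 | 167/209 170/216 151/160 120/136 168/206 168/202 168/203
94 165/158 166/158 119/144  46/121 157/153 166/157 167/154 | 168/20
[... 763 characters left out ...]
/162  84/151  25/194  24/205  31/166 143/155 163/156 | 165/203 102/168  28/188  27/196  42/165 157/202 165/206
110 145/164  40/198  18/227  18/228  26/217  85/174 162/157 | 156/206  46/194  24/221  25/221  31/208 110/201 166/210
112 109/166  25/212  17/230  18/229  22/220  40/183 157/158 | 126/195  30/204  24/222  25/222  28/213  56/186 164/210
114  69/169  25/218  17/230  18/229  23/221  31/191 147/158 |  85/179  28/208  23/223  25/222  27/214  38/186 157/208
116  46/178  22/222  18/230  18/229  23/222  27/199 125/159 |  62/182  26/214  23/223  24/222  27/214  32/192 143/200
118  33/192  20/226  16/230  17/230  21/222  26/210  94/160 |  42/190  27/219  23/224  23/222  27/215  28/201 117/185
```

arm_command:
  plan:
    - [[-1.5,-0.2,1.5,0.005,0,0.005,0],[-2.7,-0.2,2.7,0.005,0,0.005,0],[-3.3,-0.2,3.3,0.005,0,0.005,0],[-3.6,-0.2,3.6,0.005,0,0.005,0],[-3.75,-0.2,3.75,0.005,0,0.005,0],[-3.9,-0.2,3.9,0.005,0,0.005,0],[-3.9,-0.2,3.9,0.005,0,0.005,0],[-3.9,-0.2,3.9,0.005,0,0.005,0]]

```text
clock: 26.3
tool_pos: [0.5063, 0.1815, 0.1708]
orientation: [[0.177, 0.969, 0.174], [0.684, -0.248, 0.686], [0.707, -0.002, -0.707]]
force: [-3.7, -4.3, 4.6]
opening: 0.0139
gripper_force: 118.4
```

arm_command:
  plan:
    - [[0.05,0,-0.05,0,0,0,0.22],[0.05,0,-0.05,0,0,0,0.3],[0.05,0,-0.05,0,0,0,0.45],[0.05,0,-0.05,0,0,0,0.5],[0,0,-2,0,0,0,0.5],[0,0,-5,0,0,0,0.5],[0,0,-9,0,0,0,0.5],[0,0,-12,0,0,0,0.5]]

```text
clock: 27.3
tool_pos: [0.4847, 0.0987, 0.2555]
orientation: [[0.179, 0.968, 0.174], [0.686, -0.249, 0.684], [0.706, -0.003, -0.709]]
force: [1.1, -0.1, 0.4]
opening: 0.0428
gripper_force: 0.0
```

Run:
```python
from det import *
n=75.6; nv=np.array([np.cos(np.radians(n)),np.sin(np.radians(n)),0]); N=np.array([.5456,.3346,.06])
s,im=snap('scene','scene15.png'); print(s['clock'],s['tool_pos'].round(4),s['force'],s['opening'])
a=cv2.imread('pics/scene5.png') if 0 else cv2.imread('pics/sc5.png')
f=lambda i:cv2.cvtColor(i[222:248,375:460],cv2.COLOR_BGR2GRAY).astype(np.float32)
print('punch vs first laying (scene px)',cv2.phaseCorrelate(f(a),f(im)))
h=cv2.cvtColor(im,cv2.COLOR_BGR2HSV); h0=cv2.cvtColor(a,cv2.COLOR_BGR2HSV)
A,B=proj(cam('scene'),N-.079*nv),proj(cam('scene'),N+.086*nv); print(A,B)
for r in(-2,0,2): 
  for k in (h0,h): print(r,' '.join('%d'%k[int(round(A[1]+r+(c-A[0])*(B[1]-A[1])/(B[0]-A[0]))),c,1] for c in list(range(376,398,1))+list(range(438,456))))
for k in('top',):
    s2,t=snap(k,'top15.png'); t0=cv2.imread('pics/t5.png'); g=lambda i:cv2.cvtColor(i[262:290,190:265],cv2.COLOR_BGR2GRAY).astype(np.float32); print(cv2.phaseCorrelate(g(t0),g(t)))
s3,_=snap('wrist','w15.png'); print([proj(cam('wrist',s3),N+k*nv).round(1) for k in(-.079,.086)])
```

```text
27.3 [0.4847 0.0987 0.2555] [ 1.07974445 -0.12031746  0.44810668] 0.04283235924482315
punch vs first laying (scene px) ((0.021574199104655634, 0.44696509742708557), 0.6733405456621461)
[383.10111782 231.86003244] [447.68341171 235.29010636]
-2 170 155 174 161 156 167 170 204 163 32 10 10 6 9 7 8 12 36 119 188 187 183 34 78 96 131 125 178 186 175 168 174 174 173 168 180 178 164 171 174
-2 172 138 160 153 166 150 185 175 153 59 10 2 8 5 2 12 21 12 77 176 170 173 20 34 45 80 90 150 178 171 164 172 187 181 186 180 171 168 175 183
0 168 177 171 163 187 171 169 178 154 26 2 8 3 10 3 12 4 15 104 181 184 183 13 5 11 11 6 27 43 39 29 56 130 158 185 177 184 169 194 177
0 167 175 173 175 168 166 177 170 157 43 3 5 4 2 11 11 8 4 58 166 178 168 6 9 4 8 6 4 26 29 38 43 105 110 159 185 168 187 181 171
2 173 173 175 179 175 174 171 178 171 65 16 15 14 7 12 7 9 13 103 182 174 178 13 24 36 34 55 135 154 173 148 145 168 186 177 169 190 164 180 175
2 173 169 167 188 171 168 184 182 173 106 15 16 16 9 17 11 6 17 89 175 179 177 11 26 16 20 58 128 167 154 150 163 168 156 182 175 167 171 165 177
((0.3589048008363491, 0.05462724718310774), 0.7281657663981119)
[array([322.7, 280.8]), array([322.7, 108.3])]
```

```bash
python3 -c "
from cell import manip
print(manip.state()['force'],manip.finish_job())"
```

```text
the job is handed in; nothing more can be done
[0.28325068 0.38992103 0.30198246] None
```

I set the punch's point on the red cross to within about 1 mm by the camera images and pressed until the force dropped from about 12 N to 7 N, which I took as the snap. I then laid the punch across the empty notch, within about 1 mm of balanced, and handed the job in at about 27 s. The carved block showed no measurable shift; I did not measure the other things on the bench afterwards, and the hand-in returned no verdict.

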